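# Clear and latch a slip-casting mould

## Task

Close this two-part plaster mould ready for casting: first take the wooden modelling knife out of the gap and lay it flat in the blue tray, then slide the loose half shut, drop the brass loop behind the steel keeper, and throw the red lever right over past its toggle point until it lies down and the catch holds the mould tight. Leave the three small pots on the board standing where they are.

Things in the scene. Friction and masses are not known exactly. Their poses are not given: they have to be found in the camera images.
- press: Plywood board 230 x 355 x 20 mm, fixed, yaw varies, with a two-part plaster mould. Origin: on the table straight below the lever's pivot. Board: local x -160..70, y -140..215 mm. Fixed mould half: x -50..50, y -85..20, z 20..78 mm. +y runs from the fixed to the sliding half; -x is the open apron on the robot's side.
- carriage (a joint): Slide of the loose mould half along the press's y, m: 0 = shut against the fixed half, positive = gap (starts 0.062 to 0.085). About 4 N friction, stays where left, slightly elastic stop at 0. No handle: push its end face. The half is 100 mm wide; when shut it spans y 20..102, z 20..78 mm in press axes.
- end_face (a point): Centre of the sliding half's outer (+y) end face, 47 mm above the table; axes as the press. The face is upright, 90 mm wide and 45 mm high.
- keeper (a point): Seat of the steel keeper on top of the sliding half, 102 mm above the table, axes as the press: centre of the loop's bar when hooked tight. On its -y side a 30 mm wide plate leans 20 degrees to +y over it, to 13 mm above it. A flat foot 40 mm wide, top 4 mm below this point, runs 33 mm to +y: a bar landing on it is drawn in under the plate by the lever.
- pivot (a point): Axis of the lever on the fixed half, 102 mm above the table, axes as the press; the axis is local x.
- lever (a joint): Latch lever on the pivot, rad: 0 = upright, positive = leaning from the keeper (to -y), 1.571 = toggle point, 1.745 = stop, latched. Starts -0.09 to 0.42; friction 0.06 N m holds it where left. Bar 22 mm wide, 8 thick; red grip 26 wide, 10 thick, from 38 to 85 mm from the pivot. Hooked, it starts to pull at about 1.1 rad and needs under 15 N at the grip.
- lever_tip (a point): Tip of the red lever, 85 mm from the pivot along the lever.
- loop (a joint): Swing of the brass loop relative to the lever, rad: 0 = in line with the lever, positive = over towards the keeper (+y) and down. Hinged on the lever 28 mm from the pivot, axis local x. Starts -0.15 (its stop) to 0.25, roughly upright. Tipped over 25 degrees from vertical towards the keeper it falls by itself; with the slide shut and the lever as at the start it lands on the keeper's foot.
- loop_bar (a point): Middle of the loop's end bar, 76 mm from the loop's hinge. The bar is 8 mm thick and 76 mm long along local x; two 5 mm side wires at x = +-30 mm run from it to the hinge, and the lever and the keeper pass between them.
- knife: Loose wooden knife, 170 mm long, about 60 g, lying on the board (underside 20 mm above the table). Origin: middle of its underside; x along it. Dark handle x -85..15 mm, 22 wide, 16 high, on the apron towards the robot; pale blade x 15..85 mm, 20 wide, 8 high, in the gap. Balance point x = -15 mm.
- tray: Fixed blue tray, 200 mm (local x) x 110 mm x 20 mm high, walls and floor 5 mm thick. Origin: centre of its underside on the table.
- wheel: Steel banding wheel, fixed, 160 mm disc, 58 mm high; it and the tray may swap sides. Origin: centre underneath.
- pot_a: Small blue glaze pot, 46 mm across, 52 mm high, loose, standing on the apron of the board (origin: centre of its underside). Leave alone.
- pot_b: Small terracotta pot, same size, also on the apron, beside the slide. Leave alone.
- pot_c: Small yellow pot, same size, on the board at the outer end of the fixed half, under where the red lever ends up (which clears it). Leave alone.
There are look-alikes about, which are no part of the job. There is more than one size of the knife; the one meant has the size given above.

How it is judged:
By the outcome, as a careful person would: the job done as asked, in the order asked, and still so for the second after the job is handed in, with the robot touching nothing.
It also fails if it takes over 69 s, if anything falls off the work surface, if the arm or the gripper's body presses on something with over 40 N, if the wrist force passes 120 N, or if a joint passes its speed limit or range.

## Robot

A 6-joint arm with a two-finger parallel gripper is mounted at the origin on the work surface. World frame = base frame: x ahead of the robot, y to its left, z up, the work surface at z = 0. Lengths are in m, angles in rad, forces in N, time in s.
With the tool pointing down it reaches from about 0.425 to 1.125 m from the base axis. Payload 14.9 kg.
Tool frame: the origin (TCP) lies midway between the tips of the shut fingers; the grasp point (between the pads) lies 19 mm behind it; z points along the fingers, y is the line along which they close (so a half turn about z gives the same grasp; the last joint's range is limited). The gripper opens to 91 mm and grips with 3 to 60 N. Pads are 32 mm wide; open, the fingers measure 118 mm over their backs; the gripper's body (76 mm by 178 mm) begins 60 mm behind the grasp point.
Start: joints at [1.069, 0.379, 1.734, -0, 1.028, -0.033], TCP at [0.316, 0.624, 0.214] pointing down, gripper open.
Joint ranges: [-2.77, 2.77], [-0.74, 2.19], [0, 2.66], [-1.06, 4.2], [0.31, 2.87], [-3.08, 3.08]. Speed limits (rad/s): [1.89, 1.89, 2.39, 3.14, 3.14, 3.14].

## Interface

Orientations are given as a unit quaternion [w, x, y, z].
In Python, from cell import robot gives the robot as it stands. The module is installed in compiled form; this text tells all that it offers.
- The arm moves only by the tool servo_tool, never from a script. Its argument "motion" is a list of rows, each an object with "xyz": the shift along the tool's x, y, z scaled (see below), a list of three; "roll": the turn about the tool's z scaled (see below); "gripper": the opening, from -1 (shut) to 1 (fully open). In form: [{"xyz": [dx, dy, dz], "roll": roll, "gripper": gripper}, ...]. A call has 1 to 5 rows; each row is the pose to reach, as a shift and turn from the pose commanded when the call began, along the tool's axes at that moment; what a row does not reach only later rows make up. The controller multiplies each number of a shift by 25 cm and each number of a turn by 30 degrees. A row lasts 1/8 s, in which the tool goes at most 62.5 mm and 10.7 degrees, less where a joint would pass 70% of its speed; a pose out of reach is approached as far as the arm can. A call with a number of a shift or a turn outside -1 to 1 is refused whole. A call with a gripper value outside its range is refused whole. The fingers move at their own pace and stop on an object; the grip force is fixed at half the most. Time passes only in rows, so rows that repeat a pose let the fingers close. It gives the time, the measured TCP pose, the force, the opening and the grip force at its end, in the units of the state.
- robot.read_state(): the state, without advancing time (a new reading comes with each control period).
- robot.read_camera(name): name is "side" or "top" or "wrist"; returns a dict with "frame" (480x640x3 uint8, red, green, blue), "vfov" (degrees; the focal length in pixels is half the picture's height over the tangent of half this angle, whatever the lens; pixels are square), "cx", "cy" (the principal point, pixels), "world_to_cam" (4x4, takes a point from world to camera coordinates). Camera axes: x right, y up, looking along -z (the intrinsics and any distortion apply to the point x, -y, -z); pixel columns grow to the right and rows downward; lengths in m; the calibration is good to about 2 mm. A picture is of the moment at which its call begins. There is no depth.
- robot.close_job(): hands the job in; it is judged then, once.
Trained networks look in a picture, given as the dict that the camera call returned (one of the last four; its "shot" number tells which), for a name from the list of things; names that differ only in an ending like _2 or _b are one class to them, and where a whole thing is asked for, a point or a joint stands for the part that bears it (a point fixed in the world has none). Each returns a list of dicts, best first, with "score" (0 to 1); they miss things now and then, are a little off and sometimes report something else, mostly with a low value. They report only what shows in the picture. A call takes as long as a camera call. They do not tell look-alikes from the thing itself.
- robot.recognise(picture, thing): "location" ([x, y, z] in m, in the coordinates of the camera as it stood for that picture, good to about 4 mm: the middle of the surface that is visible of it).
- robot.landmark_of(picture, thing): "location" ([x, y, z] in m, in the coordinates of the camera as it stood for that picture, good to about 4 mm: a listed point, or the origin of a listed thing).
The state is a dict: "t": time; "joint_positions": joint angles; "joint_vel": joint speeds; "joint_torque": joint torques, N m; "position": TCP position; "eef_rot": TCP orientation; "ft_force": force on the tool from outside, world axes, zero at the start; "ft_torque": the same for the moment, N m; "gripper_width": opening from 0.0 (shut) to 1.0 (fully open); "grasp_force": force on a finger pad.
Only numpy, scipy, OpenCV 4.12 (cv2) and the standard library are available. Lean on these libraries where they do the work, as an engineer would, in place of code of your own. Each camera call takes 0.05 s, during which the arm holds its last target. There are 200 camera calls.

## Working session

There is one attempt and no reset: what is moved stays moved. The work goes in short steps, Python scripts to look and compute and a tool call to move; the robot and the scene stay as the last step left them, time stands still between calls to the robot, and variables do not carry over. Pictures are saved under pics/ and viewed, at most 10 in all, crops included, and the job is handed in when it is done.

Besides the shell and the picture viewer there is one more tool, called as name(argument=value, ...) on one line, values as JSON. servo_tool: Moves the arm, as the interface text tells. Shifts and turns lie within -1 to 1; 1 stands for 25 cm of shift or 30 degrees of turn. Its arguments: {"type":"object","properties":{"motion":{"type":"array","items":{"type":"object","properties":{"xyz":{"type":"array","items":{"type":"number"}},"roll":{"type":"number"},"gripper":{"type":"number"}}}}},"required":["motion"]}

```bash
mkdir -p pics; cat > h.py <<'E'
import numpy as np, cv2
from cell import robot
def cam(n,save=None):
    p=robot.read_camera(n)
    if save: cv2.imwrite('pics/'+save,p['frame'][:,:,::-1])
    return p
def w(p,loc):
    return (np.linalg.inv(p['world_to_cam'])@np.r_[loc,1])[:3]
def proj(p,X):
    c=p['world_to_cam']@np.r_[X,1]; f=240/np.tan(np.radians(p['vfov']/2))
    return np.array([p['cx']+f*c[0]/-c[2],p['cy']-f*c[1]/-c[2]])
def ray(p,u,v,z):
    f=240/np.tan(np.radians(p['vfov']/2)); M=np.linalg.inv(p['world_to_cam'])
    d=M[:3,:3]@np.array([(u-p['cx'])/f,-(v-p['cy'])/f,-1]); o=M[:3,3]
    return o+d*(z-o[2])/d[2]
def lm(p,things,k=3,fn='landmark_of'):
    for t in things:
        for r in getattr(robot,fn)(p,t)[:k]:
            X=w(p,r['location']); print(t,round(r['score'],2),X.round(3),proj(p,X).round(0))
E
python3 - <<'E'
from h import *
p=cam('top','top0.png'); s=cam('side','side0.png')
print({k:(v if k!='world_to_cam' else v.round(3).tolist()) for k,v in p.items() if k!='frame'})
T=['press','end_face','keeper','pivot','lever_tip','loop_bar','knife','tray','pot_a','wheel']
lm(p,T); print('side'); lm(s,T[:-3],2)
print(robot.read_state())
a=np.hstack([p['frame'],s['frame']])
E
```

```text
{'vfov': 53.962949307063994, 'cx': 318.41123949583664, 'cy': 236.33496712687946, 'world_to_cam': [[0.019, -1.0, -0.006, -0.02], [0.983, 0.018, 0.185, -0.437], [-0.185, -0.009, 0.983, -0.979], [0.0, 0.0, 0.0, 1.0]], 'shot': 1}
press 0.85 [ 0.565 -0.059  0.001] [340. 185.]
end_face 0.56 [0.553 0.126 0.045] [256. 183.]
keeper 0.58 [0.555 0.071 0.099] [280. 175.]
keeper 0.28 [ 0.568 -0.174  0.022] [391. 182.]
pivot 0.87 [ 0.564 -0.057  0.104] [341. 171.]
lever_tip 0.66 [ 0.564 -0.088  0.178] [358. 159.]
loop_bar 0.56 [ 0.567 -0.084  0.205] [358. 152.]
knife 0.83 [ 0.489 -0.019  0.018] [322. 215.]
knife 0.83 [ 0.237 -0.247 -0.002] [425. 333.]
knife 0.69 [0.439 0.108 0.023] [264. 236.]
tray 0.62 [ 0.468 -0.401 -0.004] [491. 229.]
pot_a 0.8 [ 0.471 -0.119  0.019] [367. 224.]
pot_a 0.7 [0.439 0.11  0.02 ] [263. 236.]
pot_a 0.64 [ 0.569 -0.174  0.021] [391. 182.]
wheel 0.94 [ 0.482  0.385 -0.001] [144. 217.]
wheel 0.7 [0.556 0.071 0.099] [280. 174.]
side
press 0.69 [0.438 0.104 0.022] [292. 263.]
press 0.68 [ 0.565 -0.064  0.003] [372. 278.]
end_face 0.82 [0.554 0.118 0.051] [322. 235.]
keepe
[... 236 characters left out ...]
 'joint_positions': array([ 1.06870464e+00,  3.78899282e-01,  1.73420187e+00,  1.84748840e-06,
        1.02850675e+00, -3.33044624e-02]), 'joint_vel': array([ 0.00038544, -0.00100192, -0.00027009,  0.00073454,  0.00025369,
        0.00229135]), 'joint_torque': array([ 2.60533780e-04, -7.63689423e+01, -4.34759295e+01,  6.52576424e-02,
        3.86568834e-02,  4.64289326e-05]), 'position': array([0.31627553, 0.62448671, 0.21393133]), 'eef_rot': array([-2.78034441e-06,  2.32253686e-01,  9.72655245e-01, -7.14562389e-06]), 'ft_force': array([ 0.4281233 , -0.15084123,  0.19799766]), 'ft_torque': array([-0.05977958,  0.00361063,  0.03142538]), 'grasp_force': 0.0, 'gripper_width': 1.000895408652493}
```

View top.

View pics/top0.png

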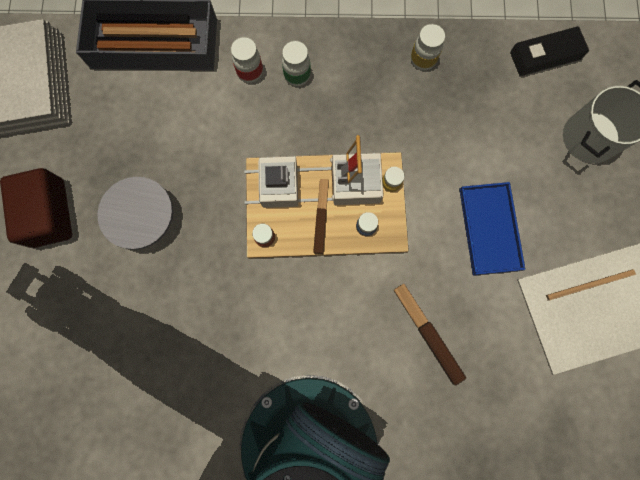

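```bash
python3 - <<'E'
import cv2
a=cv2.imread('pics/top0.png')[130:270,220:420]
cv2.imwrite('pics/c0.png',cv2.resize(a,None,fx=4,fy=4,interpolation=cv2.INTER_CUBIC))
E
```

```text
(no output)
```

View pics/c0.png

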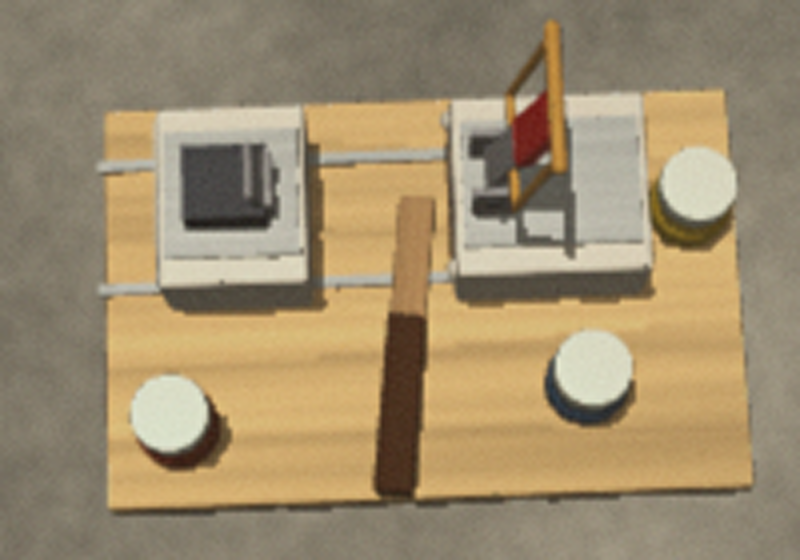

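The knife meant is the one in the gap at about px (322,215). It could be confused with the larger knife at (430,335), the tools in the box at (145,38) and the stick on the paper at (590,285). The crop shows the chosen knife's pale blade between the mould halves and its dark handle on the apron. I'll check its length next, then plan the grasp.

```bash
cat >> h.py <<'E'
from scipy.spatial.transform import Rotation as Ro
def rel(x,y,z,az):
    "scaled shift+roll from present pose to world TCP x,y,z with tool-y azimuth az (deg, mod 180)"
    s=robot.read_state(); q=s['eef_rot']; R=Ro.from_quat([q[1],q[2],q[3],q[0]]).as_matrix()
    cur=np.degrees(np.arctan2(R[1,1],R[0,1])); d=(az-cur+90)%180-90
    print('t',round(s['t'],2),'pos',s['position'].round(4),'az',cur.round(1),'-> xyz',(R.T@(np.array([x,y,z])-s['position'])/.25).round(3),'roll',round(-d/30,3),'F',s['ft_force'].round(1))
E
python3 - <<'E'
from h import *
p=cam('top'); s=cam('side')
c=lambda u,v:(220+u/4,130+v/4)
tip=ray(p,*c(416,197),.028); end=ray(p,*c(396,493),.036)
print('knife tip,end',tip,end,np.linalg.norm((tip-end)[:2]),'mid',(tip+end)/2)
d=tip-end; print('knife az',np.degrees(np.arctan2(d[1],d[0])))
big=[ray(p,u,v,.0) for u,v in((400,288),(460,381))]; print('other len',np.linalg.norm(big[0]-big[1]))
B=[ray(p,*c(u,v),.02) for u,v in((107,112),(724,91),(751,489),(108,510))]
for i in range(4): e=B[(i+1)%4]-B[i]; print('board',B[i].round(3),np.linalg.norm(e).round(3),np.degrees(np.arctan2(e[1],e[0])).round(1))
Tr=[ray(p,u,v,.02) for u,v in((460,187),(509,183),(524,269),(474,275))]
for i in range(4): e=Tr[(i+1)%4]-Tr[i]; print('tray',Tr[i].round(3),np.linalg.norm(e).round(3),np.degrees(np.arctan2(e[1],e[0])).round(1))
print('tray c',np.mean(Tr,0))
g=end+(d/np.linalg.norm(d))*.07; print('grasp',g); az=np.degrees(np.arctan2(d[1],d[0]))+90
rel(g[0],g[1],.15,az)
lm(s,['tray'])
lm(p,['loop_bar','lever_tip','pivot','keeper','end_face'],1)
E
```

```text
knife tip,end [ 0.56974307 -0.02213496  0.028     ] [ 0.40070058 -0.01418413  0.036     ] 0.16922936841825667 mid [ 0.48522183 -0.01815954  0.032     ]
knife az -2.6928951617116734
other len 0.23120468638110697
board [0.62  0.155 0.02 ] 0.352 -87.0
board [ 0.638 -0.197  0.02 ] 0.23 -177.1
board [ 0.409 -0.208  0.02 ] 0.352 92.9
board [0.391 0.143 0.02 ] 0.229 2.9
tray [ 0.559 -0.328  0.02 ] 0.111 -84.2
tray [ 0.571 -0.438  0.02 ] 0.195 -173.6
tray [ 0.377 -0.46   0.02 ] 0.11 97.9
tray [ 0.362 -0.351  0.02 ] 0.199 6.7
tray c [ 0.46712588 -0.39451233  0.02      ]
grasp [ 0.47054528 -0.01746924  0.03269457]
t 1.05 pos [0.3163 0.6245 0.2139] az 63.1 -> xyz [-1.711 -2.012  0.256] roll -0.806 F [-0.3 -0.6 -0.1]
tray 0.86 [ 0.471 -0.395  0.001] [457. 371.]
tray 0.45 [ 0.565 -0.061  0.001] [371. 278.]
loop_bar 0.55 [ 0.565 -0.087  0.207] [360. 153.]
lever_tip 0.56 [ 0.565 -0.087  0.181] [358. 158.]
pivot 0.66 [ 0.564 -0.058  0.102] [341. 172.]
keeper 0.56 [0.555 0.068 0.097] [281. 175.]
end_face 0.64 [0.551 0.126 0.043] [257. 184.]
```

Everything measured agrees with the sizes given: knife 169 mm, board 352 x 230 mm, tray 199 x 111 mm. Starting to move.

servo_tool(motion=[{"xyz":[-0.16,-0.19,0],"roll":-0.3,"gripper":1},{"xyz":[-0.32,-0.38,0],"roll":-0.6,"gripper":1},{"xyz":[-0.48,-0.56,0],"roll":-0.8,"gripper":1},{"xyz":[-0.64,-0.75,0],"roll":-0.8,"gripper":1},{"xyz":[-0.8,-0.94,0],"roll":-0.8,"gripper":1}])

```text
t: 1.98
position: [0.3887, 0.3227, 0.2141]
eef_rot: [0.0, 0.025, 1.0, 0.0]
ft_force: [1.5, -0.9, -0.1]
gripper_width: 1.001
grasp_force: 0.0
```

```bash
python3 -c "
from h import *
rel(.4705,-.0175,.1,87.3)"
```

```text
t 1.98 pos [0.3887 0.3227 0.2141] az 87.2 -> xyz [-0.394 -1.343  0.456] roll -0.004 F [ 1.5 -0.9 -0.1]
```

servo_tool(motion=[{"xyz":[-0.1,-0.24,0.05],"roll":0,"gripper":1},{"xyz":[-0.2,-0.48,0.1],"roll":0,"gripper":1},{"xyz":[-0.28,-0.7,0.15],"roll":0,"gripper":1},{"xyz":[-0.36,-0.92,0.2],"roll":0,"gripper":1},{"xyz":[-0.39,-1.0,0.22],"roll":0,"gripper":1}])

```text
t: 2.6
position: [0.4738, 0.0673, 0.1585]
eef_rot: [-0.0, 0.026, 1.0, -0.0]
ft_force: [0.8, 0.6, 0.5]
gripper_width: 1.004
grasp_force: 0.0
```

```bash
python3 -c "
from h import *
rel(.4705,-.0175,.1,87.3)"
```

```text
t 2.6 pos [0.4738 0.0673 0.1585] az 87.0 -> xyz [-0.005 -0.339  0.234] roll -0.01 F [0.8 0.6 0.5]
```

servo_tool(motion=[{"xyz":[-0.005,-0.2,0.08],"roll":0,"gripper":1},{"xyz":[-0.005,-0.34,0.16],"roll":0,"gripper":1},{"xyz":[-0.005,-0.34,0.24],"roll":0,"gripper":1},{"xyz":[-0.005,-0.34,0.24],"roll":0,"gripper":1}])

```text
t: 3.1
position: [0.4696, -0.0153, 0.0981]
eef_rot: [-0.001, 0.025, 1.0, 0.0]
ft_force: [-0.3, -0.2, -0.7]
gripper_width: 1.001
grasp_force: 0.0
```

```bash
python3 -c "
from h import *
p=cam('wrist','w1.png')
rel(.4705,-.0175,.024,87.3)
lm(p,['knife'],2)
print(proj(p,[.4705,-.0175,.036]))"
```

```text
t 3.15 pos [ 0.4702 -0.015   0.0989] az 87.1 -> xyz [-0.002 -0.01   0.3  ] roll -0.006 F [0.8 0.4 0.4]
knife 0.75 [ 0.489 -0.02   0.022] [309. 274.]
[311.25471509 255.36354063]
```

View pics/w1.png

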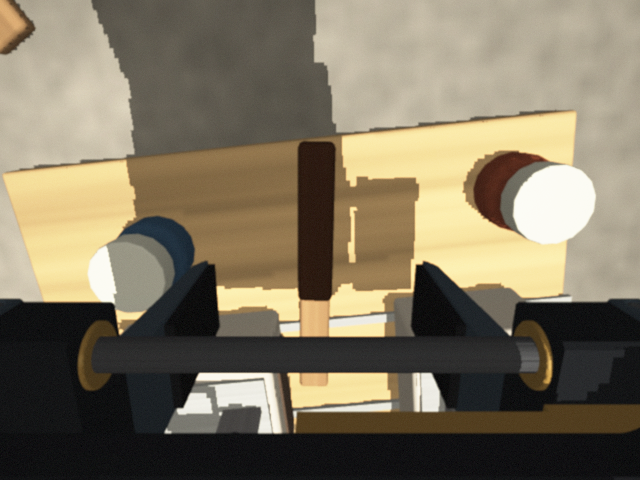

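The handle lies midway between the fingers, with its centre at px 317 and the pots clear at (145,260) and (535,200). I'll descend and grip.

servo_tool(motion=[{"xyz":[0,-0.01,0.12],"roll":0,"gripper":1},{"xyz":[0,-0.01,0.24],"roll":0,"gripper":1},{"xyz":[0,-0.01,0.295],"roll":0,"gripper":1},{"xyz":[0,-0.01,0.295],"roll":0,"gripper":-1},{"xyz":[0,-0.01,0.295],"roll":0,"gripper":-1}])

```text
t: 3.82
position: [0.4711, -0.0175, 0.0262]
eef_rot: [0.001, 0.025, 1.0, -0.0]
ft_force: [-1.1, -0.4, -0.3]
gripper_width: 0.813
grasp_force: 0.0
```

servo_tool(motion=[{"xyz":[0,0,0],"roll":0,"gripper":-1},{"xyz":[0,0,0],"roll":0,"gripper":-1},{"xyz":[0,0,0],"roll":0,"gripper":-1}])

```text
t: 4.2
position: [0.4705, -0.0175, 0.0254]
eef_rot: [0.0, 0.025, 1.0, -0.0]
ft_force: [0.3, -0.7, 0.2]
gripper_width: 0.482
grasp_force: 0.0
```

servo_tool(motion=[{"xyz":[0,0,0],"roll":0,"gripper":-1},{"xyz":[0,0,0],"roll":0,"gripper":-1},{"xyz":[0,0,0],"roll":0,"gripper":-1},{"xyz":[0,0,0],"roll":0,"gripper":-1}])

```text
t: 4.7
position: [0.4703, -0.0175, 0.0252]
eef_rot: [-0.0, 0.025, 1.0, 0.0]
ft_force: [-1.0, 0.4, 1.0]
gripper_width: 0.232
grasp_force: 30.0
```

servo_tool(motion=[{"xyz":[0,0,-0.05],"roll":0,"gripper":-1},{"xyz":[0,0,-0.1],"roll":0,"gripper":-1},{"xyz":[0,0,-0.2],"roll":0,"gripper":-1},{"xyz":[0,0,-0.35],"roll":0,"gripper":-1},{"xyz":[0.05,0,-0.4],"roll":0,"gripper":-1}])

```text
t: 5.32
position: [0.4594, -0.0171, 0.1282]
eef_rot: [0.002, 0.025, 1.0, -0.0]
ft_force: [-0.7, 0.8, -1.1]
gripper_width: 0.242
grasp_force: 30.0
```

```bash
python3 -c "
from h import *
print(robot.read_state()['gripper_width'])
rel(.453,-.396,.12,97)"
```

```text
0.24213679287306517
t 5.33 pos [ 0.4594 -0.0171  0.1282] az 87.1 -> xyz [-0.05  -1.515  0.033] roll -0.329 F [-0.7  0.8 -1.1]
```

servo_tool(motion=[{"xyz":[0,0,-0.24],"roll":0,"gripper":-1},{"xyz":[0,-0.05,-0.46],"roll":0,"gripper":-1},{"xyz":[0,-0.25,-0.5],"roll":-0.1,"gripper":-1},{"xyz":[0,-0.48,-0.5],"roll":-0.2,"gripper":-1},{"xyz":[0,-0.72,-0.5],"roll":-0.33,"gripper":-1}])

```text
t: 5.95
position: [0.4485, -0.1983, 0.2517]
eef_rot: [0.001, -0.063, 0.998, -0.0]
ft_force: [1.3, -0.1, -0.9]
gripper_width: 0.24
grasp_force: 30.0
```

```bash
python3 -c "
from h import *
rel(.453,-.396,.05,97)"
```

```text
t 5.95 pos [ 0.4485 -0.1983  0.2517] az 97.2 -> xyz [ 0.082 -0.786  0.807] roll 0.006 F [ 1.3 -0.1 -0.9]
```

servo_tool(motion=[{"xyz":[0.02,-0.22,0.05],"roll":0,"gripper":-1},{"xyz":[0.05,-0.44,0.15],"roll":0,"gripper":-1},{"xyz":[0.07,-0.65,0.3],"roll":0,"gripper":-1},{"xyz":[0.08,-0.785,0.48],"roll":0,"gripper":-1},{"xyz":[0.08,-0.785,0.6],"roll":0,"gripper":-1}])

```text
t: 6.58
position: [0.4525, -0.3958, 0.0991]
eef_rot: [-0.0, -0.06, 0.998, 0.0]
ft_force: [-0.2, 0.2, -0.6]
gripper_width: 0.236
grasp_force: 30.0
```

```bash
python3 -c "
from h import *
p=cam('top','t2.png')
import cv2
a=p['frame'][150:310,400:560,::-1]; cv2.imwrite('pics/t2c.png',cv2.resize(a,None,fx=3,fy=3))
rel(.453,-.396,.011,97)"
```

```text
t 6.62 pos [ 0.451  -0.3934  0.0959] az 96.9 -> xyz [-0.008 -0.012  0.34 ] roll -0.002 F [-3.1  3.9 -4.7]
```

View pics/t2c.png

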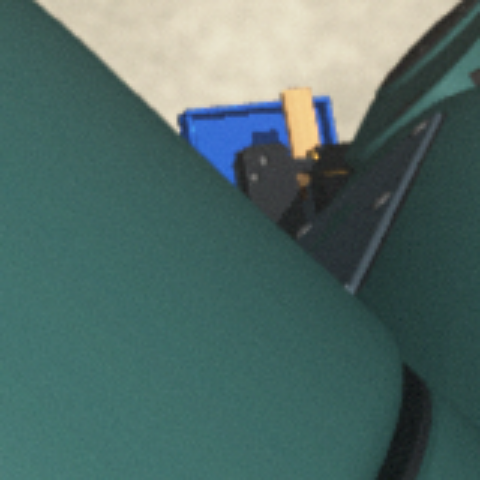

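The knife is held above the blue tray, with its blade at crop px (300,120). The arm hides the rest of it. I'll lower and release.

servo_tool(motion=[{"xyz":[-0.008,-0.01,0.15],"roll":0,"gripper":-1},{"xyz":[-0.008,-0.01,0.27],"roll":0,"gripper":-1},{"xyz":[-0.008,-0.01,0.315],"roll":0,"gripper":-1},{"xyz":[-0.008,-0.01,0.335],"roll":0,"gripper":-1},{"xyz":[-0.008,-0.01,0.335],"roll":0,"gripper":-1}])

```text
t: 7.25
position: [0.4558, -0.3965, 0.0175]
eef_rot: [0.0, -0.061, 0.998, -0.0]
ft_force: [0.1, -0.4, -0.9]
gripper_width: 0.236
grasp_force: 30.0
```

```bash
python3 -c "
from h import *
rel(.453,-.396,.011,97)"
```

```text
t 7.25 pos [ 0.4558 -0.3965  0.0175] az 97.0 -> xyz [0.011 0.003 0.026] roll 0.001 F [ 0.1 -0.4 -0.9]
```

servo_tool(motion=[{"xyz":[0,0,0.024],"roll":0,"gripper":-1},{"xyz":[0,0,0.026],"roll":0,"gripper":-1},{"xyz":[0,0,0.026],"roll":0,"gripper":-0.1},{"xyz":[0,0,0.026],"roll":0,"gripper":-0.1},{"xyz":[0,0,0.026],"roll":0,"gripper":-0.1}])

```text
t: 7.88
position: [0.4553, -0.3962, 0.01]
eef_rot: [0.0, -0.061, 0.998, -0.0]
ft_force: [-0.5, 0.0, 0.3]
gripper_width: 0.446
grasp_force: 0.0
```

servo_tool(motion=[{"xyz":[0,0,-0.05],"roll":0,"gripper":-0.1},{"xyz":[0,0,-0.25],"roll":0,"gripper":-0.1},{"xyz":[0,0.05,-0.5],"roll":0.35,"gripper":-0.5},{"xyz":[0,0.2,-0.7],"roll":0.7,"gripper":-1},{"xyz":[0,0.4,-0.85],"roll":1,"gripper":-1}])

```text
t: 8.5
position: [0.4434, -0.2974, 0.2249]
eef_rot: [0.001, 0.202, 0.979, -0.001]
ft_force: [0.0, -0.8, 1.0]
gripper_width: 0.155
grasp_force: 0.0
```

```bash
python3 -c "
from h import *
p=cam('wrist')
lm(p,['knife','tray'],1)
rel(.50,-.0,.26,2.9)"
```

```text
knife 0.67 [ 0.473 -0.398  0.006] [238. 264.]
tray 0.68 [ 0.471 -0.399 -0.002] [237. 260.]
t 8.65 pos [ 0.4438 -0.2969  0.2247] az 67.1 -> xyz [ 0.254  1.181 -0.144] roll 2.141 F [-0.2  0.8 -0.6]
```

The knife lies in the tray: its origin is at z 0.006 and within a few mm of the tray's centre. On to the push.

servo_tool(motion=[{"xyz":[0.05,0.22,-0.12],"roll":0.3,"gripper":-1},{"xyz":[0.1,0.44,-0.16],"roll":0.6,"gripper":-1},{"xyz":[0.15,0.66,-0.16],"roll":0.9,"gripper":-1},{"xyz":[0.19,0.88,-0.16],"roll":1.0,"gripper":-1},{"xyz":[0.21,1.0,-0.16],"roll":1.0,"gripper":-1}])

```text
t: 9.28
position: [0.4926, -0.0454, 0.2615]
eef_rot: [-0.0, 0.445, 0.896, -0.0]
ft_force: [-0.8, 0.0, -0.9]
gripper_width: 0.009
grasp_force: 0.0
```

```bash
python3 -c "
from h import *
rel(.553,.172,.25,2.9)"
```

```text
t 9.28 pos [ 0.4926 -0.0454  0.2615] az 37.2 -> xyz [0.547 0.718 0.046] roll 1.142 F [-0.8  0.  -0.9]
```

servo_tool(motion=[{"xyz":[0.14,0.18,0],"roll":0.3,"gripper":-1},{"xyz":[0.28,0.36,0],"roll":0.6,"gripper":-1},{"xyz":[0.42,0.54,0],"roll":0.9,"gripper":-1},{"xyz":[0.55,0.72,0.1],"roll":1.0,"gripper":-1},{"xyz":[0.55,0.72,0.25],"roll":1.0,"gripper":-1}])

```text
t: 9.9
position: [0.5549, 0.1738, 0.1987]
eef_rot: [0.0, 0.661, 0.75, 0.001]
ft_force: [-0.8, 0.0, -1.0]
gripper_width: 0.01
grasp_force: 0.0
```

```bash
python3 -c "
from h import *
rel(.553,.172,.048,2.9)
p=cam('top'); lm(p,['end_face','keeper','pivot','loop_bar','lever_tip'],1)
p=cam('wrist'); lm(p,['end_face','keeper'],1)"
```

```text
t 9.9 pos [0.5549 0.1738 0.1987] az 7.2 -> xyz [-0.006 -0.009  0.603] roll 0.145 F [-0.8  0.  -1. ]
end_face 0.92 [0.55  0.125 0.042] [257. 185.]
keeper 0.7 [0.556 0.072 0.1  ] [279. 174.]
pivot 0.93 [ 0.565 -0.057  0.101] [341. 171.]
loop_bar 0.67 [ 0.565 -0.085  0.206] [358. 153.]
lever_tip 0.6 [ 0.567 -0.087  0.18 ] [358. 157.]
end_face 0.87 [0.553 0.12  0.047] [307. 273.]
```

servo_tool(motion=[{"xyz":[-0.006,0,0.24],"roll":0.145,"gripper":-1},{"xyz":[-0.006,0,0.46],"roll":0.145,"gripper":-1},{"xyz":[-0.006,0,0.595],"roll":0.145,"gripper":-1},{"xyz":[-0.006,0,0.595],"roll":0.145,"gripper":-1}])

```text
t: 10.85
position: [0.5523, 0.1691, 0.0492]
eef_rot: [-0.001, 0.69, 0.723, -0.001]
ft_force: [-0.2, 0.2, 0.0]
gripper_width: 0.007
grasp_force: 0.0
```

```bash
python3 -c "
from h import *
rel(.5555,.110,.048,2.9)
rel(.5585,.061,.048,2.9)"
```

```text
t 10.85 pos [0.5523 0.1691 0.0492] az 2.7 -> xyz [-0.237  0.002  0.005] roll -0.008 F [-0.2  0.2  0. ]
t 10.85 pos [0.5523 0.1691 0.0492] az 2.7 -> xyz [-0.433  0.005  0.005] roll -0.008 F [-0.2  0.2  0. ]
```

servo_tool(motion=[{"xyz":[-0.08,0,0.0],"roll":0,"gripper":-1},{"xyz":[-0.16,0,0.0],"roll":0,"gripper":-1},{"xyz":[-0.24,0,0.0],"roll":0,"gripper":-1},{"xyz":[-0.32,0.004,0.0],"roll":0,"gripper":-1},{"xyz":[-0.38,0.004,0.0],"roll":0,"gripper":-1}])

```text
t: 11.48
position: [0.5597, 0.0733, 0.0517]
eef_rot: [0.001, 0.691, 0.723, 0.001]
ft_force: [0.7, 4.5, 3.0]
gripper_width: 0.006
grasp_force: 2.5
```

servo_tool(motion=[{"xyz":[-0.02,0,0.0],"roll":0,"gripper":-1},{"xyz":[-0.03,0,0.0],"roll":0,"gripper":-1},{"xyz":[-0.04,0,0.0],"roll":0,"gripper":-1}])

```text
t: 11.85
position: [0.5595, 0.065, 0.0506]
eef_rot: [0.0, 0.69, 0.724, 0.0]
ft_force: [2.0, 5.6, 2.5]
gripper_width: 0.005
grasp_force: 2.1
```

servo_tool(motion=[{"xyz":[-0.006,0,0.0],"roll":0,"gripper":-1},{"xyz":[-0.012,0,0.0],"roll":0,"gripper":-1},{"xyz":[-0.018,0,0.0],"roll":0,"gripper":-1},{"xyz":[-0.018,0,0.0],"roll":0,"gripper":-1}])

```text
t: 12.35
position: [0.5595, 0.0602, 0.0505]
eef_rot: [-0.0, 0.69, 0.724, -0.0]
ft_force: [1.3, 2.5, 0.8]
gripper_width: 0.002
grasp_force: 1.2
```

```bash
python3 -c "
from h import *
p=cam('top','t3.png'); lm(p,['end_face','keeper','pivot'],1)
print(robot.read_state()['ft_force'])"
```

```text
keeper 0.54 [ 0.561 -0.006  0.098] [316. 173.]
pivot 0.55 [ 0.563 -0.059  0.1  ] [342. 172.]
[1.92193406 0.57234793 0.51212784]
```

servo_tool(motion=[{"xyz":[-0.006,0,0.0],"roll":0,"gripper":-1},{"xyz":[-0.012,0,0.0],"roll":0,"gripper":-1},{"xyz":[-0.012,0,0.0],"roll":0,"gripper":-1}])

```text
t: 12.92
position: [0.5594, 0.0572, 0.0504]
eef_rot: [-0.0, 0.69, 0.723, -0.0]
ft_force: [0.2, 1.9, -1.7]
gripper_width: 0.006
grasp_force: 1.1
```

servo_tool(motion=[{"xyz":[-0.006,0,0.0],"roll":0,"gripper":-1},{"xyz":[-0.006,0,0.0],"roll":0,"gripper":-1}])

```text
t: 13.18
position: [0.5595, 0.057, 0.0504]
eef_rot: [-0.001, 0.691, 0.723, 0.0]
ft_force: [-0.3, 19.3, -1.0]
gripper_width: 0.005
grasp_force: 9.6
```

Contact with the stop gave 19 N, so the slide is shut. I'll back off, rise and go round to the -y side of the loop.

servo_tool(motion=[{"xyz":[0.06,0,0.0],"roll":0,"gripper":-1},{"xyz":[0.1,0,-0.15],"roll":0,"gripper":-1},{"xyz":[0.1,0.0,-0.4],"roll":0,"gripper":-1},{"xyz":[0.08,0.01,-0.64],"roll":0,"gripper":-1},{"xyz":[0.0,0.02,-0.76],"roll":0,"gripper":-1}])

```text
t: 13.8
position: [0.5657, 0.0565, 0.2441]
eef_rot: [0.001, 0.69, 0.724, 0.001]
ft_force: [0.2, 0.3, -0.6]
gripper_width: 0.007
grasp_force: 0.0
```

servo_tool(motion=[{"xyz":[-0.24,0.0,-0.03],"roll":0,"gripper":-1},{"xyz":[-0.48,0,-0.03],"roll":0,"gripper":-1},{"xyz":[-0.72,0.0,-0.03],"roll":0,"gripper":-1},{"xyz":[-0.76,0.0,-0.03],"roll":0,"gripper":-1}])

```text
t: 14.3
position: [0.5735, -0.1366, 0.248]
eef_rot: [0.0, 0.691, 0.722, -0.0]
ft_force: [1.3, 0.3, -0.3]
gripper_width: 0.009
grasp_force: 0.0
```

```bash
python3 -c "
from h import *
p=cam('side','s4.png'); lm(p,['end_face','keeper','loop_bar','lever_tip'],1)
import cv2
cv2.imwrite('pics/s4c.png',cv2.resize(p['frame'][140:320,250:490,::-1],None,fx=3,fy=3))
p=cam('wrist'); lm(p,['loop_bar','lever_tip','keeper'],1)
rel(.568,-.13,.191,2.9)"
```

```text
end_face 0.86 [0.558 0.039 0.052] [343. 246.]
keeper 0.68 [ 0.563 -0.012  0.101] [359. 238.]
loop_bar 0.52 [ 0.564 -0.083  0.201] [383. 215.]
lever_tip 0.93 [ 0.565 -0.087  0.183] [384. 222.]
loop_bar 0.76 [ 0.567 -0.088  0.2  ] [309. 184.]
lever_tip 0.56 [ 0.564 -0.093  0.179] [304. 187.]
keeper 0.69 [ 0.57  -0.175  0.019] [310. 238.]
t 14.75 pos [ 0.5737 -0.1328  0.2481] az 2.8 -> xyz [ 0.012 -0.022  0.228] roll -0.005 F [-0.2 -0.2  0.3]
```

View pics/s4c.png

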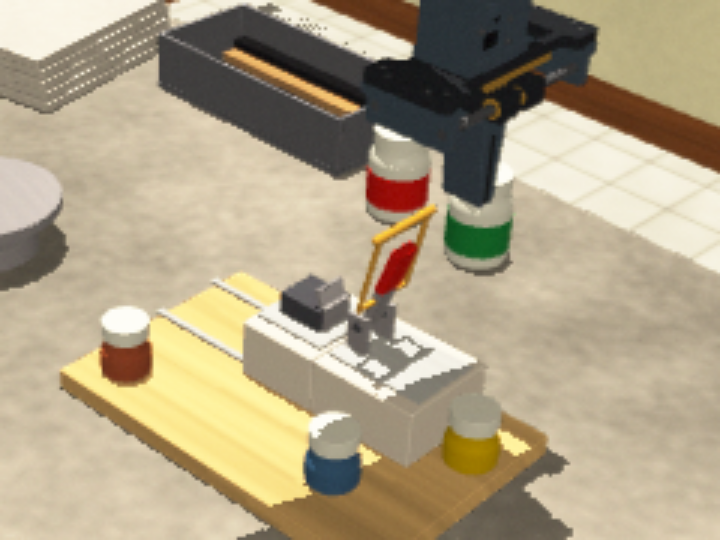

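The side view shows the two halves together at crop px (310,370) and all pots standing. The loop and lever are upright at (395,260), with the fingers on the -y side of them. I'll lower and tip the loop over.

servo_tool(motion=[{"xyz":[0.01,-0.022,0.12],"roll":0,"gripper":-1},{"xyz":[0.012,-0.022,0.228],"roll":0,"gripper":-1},{"xyz":[0.012,-0.022,0.228],"roll":0,"gripper":-1}])

```text
t: 15.12
position: [0.567, -0.1303, 0.1895]
eef_rot: [-0.001, 0.69, 0.724, -0.001]
ft_force: [0.0, 0.8, 0.1]
gripper_width: 0.008
grasp_force: 0.0
```

servo_tool(motion=[{"xyz":[0.08,0,0],"roll":0,"gripper":-1},{"xyz":[0.14,0,0],"roll":0,"gripper":-1},{"xyz":[0.2,0,0],"roll":0,"gripper":-1},{"xyz":[0.26,0,0],"roll":0,"gripper":-1},{"xyz":[0.32,0,0],"roll":0,"gripper":-1}])

```text
t: 15.75
position: [0.5642, -0.05, 0.1912]
eef_rot: [0.0, 0.69, 0.724, 0.0]
ft_force: [0.0, 0.6, -0.3]
gripper_width: 0.005
grasp_force: 0.0
```

```bash
python3 -c "
from h import *
p=cam('side','s5.png'); lm(p,['loop_bar','lever_tip'],1)
p=cam('wrist'); lm(p,['loop_bar','lever_tip'],1)
print(robot.read_state()['position'])"
```

```text
loop_bar 0.69 [ 0.563 -0.027  0.189] [365. 211.]
lever_tip 0.8 [ 0.566 -0.085  0.18 ] [384. 223.]
loop_bar 0.78 [ 0.565 -0.003  0.163] [322. 187.]
[ 0.56433728 -0.05139089  0.19102779]
```

servo_tool(motion=[{"xyz":[0,0,-0.02],"roll":0,"gripper":-1},{"xyz":[0,0,-0.02],"roll":0,"gripper":-1},{"xyz":[0,0,-0.02],"roll":0,"gripper":-1}])

```text
t: 16.42
position: [0.5643, -0.0513, 0.1961]
eef_rot: [0.0, 0.69, 0.723, 0.0]
ft_force: [0.3, -0.7, 0.7]
gripper_width: 0.002
grasp_force: 0.0
```

```bash
python3 -c "
from h import *
p=cam('side','s6.png'); lm(p,['loop_bar','lever_tip','keeper'],1)
import cv2
cv2.imwrite('pics/s6c.png',cv2.resize(p['frame'][190:290,310:430,::-1],None,fx=6,fy=6,interpolation=cv2.INTER_CUBIC))
rel(.5655,-.05,.155,2.9)"
```

```text
loop_bar 0.68 [0.562 0.003 0.102] [354. 236.]
lever_tip 0.9 [ 0.567 -0.087  0.183] [385. 222.]
t 16.62 pos [ 0.5642 -0.0512  0.196 ] az 2.7 -> xyz [0.004 0.005 0.164] roll -0.007 F [-0.3  1.1 -0. ]
```

View pics/s6c.png

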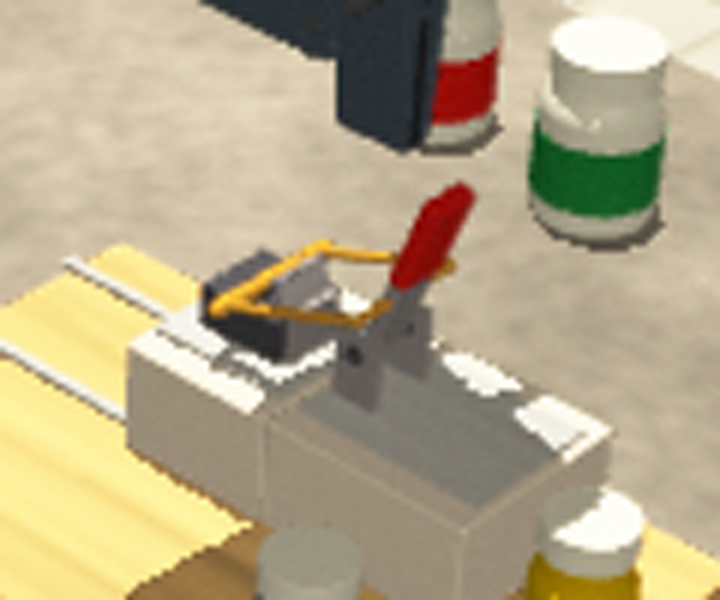

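The brass bar has landed on the foot behind the keeper, at crop px (215,305) and z 0.102. Lever tip at (460,190). Throwing the lever now.

servo_tool(motion=[{"xyz":[0,0,0.07],"roll":0,"gripper":-1},{"xyz":[0,0,0.136],"roll":0,"gripper":-1},{"xyz":[-0.05,0,0.13],"roll":0,"gripper":-1},{"xyz":[-0.1,0,0.14],"roll":0,"gripper":-1},{"xyz":[-0.146,0,0.172],"roll":0,"gripper":-1}])

```text
t: 17.25
position: [0.5665, -0.0888, 0.1534]
eef_rot: [0.001, 0.69, 0.723, 0.0]
ft_force: [0.7, 1.3, 0.6]
gripper_width: 0.001
grasp_force: 0.5
```

servo_tool(motion=[{"xyz":[-0.02,0,0.02],"roll":0,"gripper":-1},{"xyz":[-0.037,0,0.04],"roll":0,"gripper":-1},{"xyz":[-0.052,0,0.063],"roll":0,"gripper":-1},{"xyz":[-0.065,0,0.087],"roll":0,"gripper":-1}])

```text
t: 17.75
position: [0.567, -0.1039, 0.1311]
eef_rot: [0.0, 0.69, 0.724, 0.0]
ft_force: [-1.2, 2.9, 5.1]
gripper_width: 0.003
grasp_force: 3.0
```

```bash
python3 -c "
from h import *
rel(.568,-.1086,.1185,2.9)
p=cam('side','s7.png'); lm(p,['loop_bar','lever_tip'],1)"
```

```text
t 17.75 pos [ 0.567  -0.1039  0.1311] az 2.7 -> xyz [-0.019  0.003  0.051] roll -0.007 F [-1.2  2.9  5.1]
loop_bar 0.56 [ 0.56  -0.012  0.101] [358. 239.]
lever_tip 0.74 [ 0.568 -0.137  0.135] [399. 248.]
```

servo_tool(motion=[{"xyz":[-0.01,0.002,0.026],"roll":0,"gripper":-1},{"xyz":[-0.019,0.002,0.051],"roll":0,"gripper":-1},{"xyz":[-0.024,0.002,0.075],"roll":0,"gripper":-1},{"xyz":[-0.03,0.002,0.096],"roll":0,"gripper":-1},{"xyz":[-0.045,0.002,0.112],"roll":0,"gripper":-1}])

```text
t: 18.52
position: [0.5677, -0.1151, 0.103]
eef_rot: [-0.0, 0.69, 0.724, -0.0]
ft_force: [-0.0, 0.3, 0.4]
gripper_width: 0.007
grasp_force: 0.0
```

servo_tool(motion=[{"xyz":[-0.01,0,0.01],"roll":0,"gripper":-1},{"xyz":[-0.015,0,0.02],"roll":0,"gripper":-1},{"xyz":[-0.015,0,0.024],"roll":0,"gripper":-1}])

```text
t: 18.9
position: [0.5682, -0.1184, 0.0986]
eef_rot: [-0.001, 0.69, 0.723, 0.0]
ft_force: [-13.0, 9.6, 35.1]
gripper_width: 0.007
grasp_force: 16.8
```

```bash
python3 -c "
from h import *
rel(.568,-.120,.097,2.9)
p=cam('side','s8.png'); lm(p,['loop_bar','lever_tip'],1)"
```

```text
t 18.9 pos [ 0.5682 -0.1184  0.0986] az 2.7 -> xyz [-0.006 -0.001  0.007] roll -0.008 F [-13.    9.6  35.1]
loop_bar 0.42 [ 0.563 -0.011  0.097] [359. 240.]
lever_tip 0.87 [ 0.569 -0.141  0.09 ] [399. 264.]
```

At the stop: 35 N, and the tip's z of 0.090 fits 1.745 rad. I'll retreat and verify.

servo_tool(motion=[{"xyz":[0,0,-0.1],"roll":0,"gripper":-1},{"xyz":[0,0,-0.3],"roll":0,"gripper":-1},{"xyz":[0,-0.15,-0.5],"roll":0,"gripper":-1},{"xyz":[0.2,-0.3,-0.6],"roll":0,"gripper":-1},{"xyz":[0.42,-0.3,-0.6],"roll":0,"gripper":-1}])

```text
t: 19.68
position: [0.4873, -0.0173, 0.2492]
eef_rot: [0.001, 0.691, 0.723, 0.001]
ft_force: [0.7, 0.3, -0.1]
gripper_width: 0.007
grasp_force: 0.0
```

servo_tool(motion=[{"xyz":[0.24,0,0],"roll":0,"gripper":-1},{"xyz":[0.48,0,0],"roll":0,"gripper":-1},{"xyz":[0.7,0,0],"roll":0,"gripper":-1},{"xyz":[0.8,0,0],"roll":0,"gripper":-1},{"xyz":[0.8,0,0],"roll":0,"gripper":-1}])

```text
t: 20.3
position: [0.4786, 0.1836, 0.2472]
eef_rot: [0.0, 0.689, 0.724, 0.0]
ft_force: [-0.2, -0.1, -0.2]
gripper_width: 0.005
grasp_force: 0.0
```

```bash
python3 -c "
from h import *
s=cam('side'); lm(s,['loop_bar','lever_tip','end_face'],1)
p=cam('top'); lm(p,['lever_tip','knife','tray'],1)
import cv2
r=lambda a,k:cv2.resize(a,(400,400*a.shape[0]//a.shape[1]))[:300]
a=s['frame'][190:310,300:460]; b=p['frame'][135:300,400:620]; c=p['frame'][130:270,220:420]
cv2.imwrite('pics/f.png',np.vstack([np.hstack([r(a,1),r(b,1)]),np.hstack([r(c,1)[:280],0*r(c,1)[:280]])])[:,:,::-1])"
```

```text
loop_bar 0.68 [ 0.562 -0.012  0.1  ] [358. 239.]
lever_tip 0.91 [ 0.57  -0.144  0.087] [400. 265.]
end_face 0.65 [0.558 0.042 0.048] [342. 247.]
lever_tip 0.92 [ 0.569 -0.145  0.088] [382. 172.]
knife 0.94 [ 0.235 -0.249  0.   ] [426. 333.]
tray 0.6 [ 0.468 -0.4   -0.   ] [491. 229.]
```

View pics/f.png

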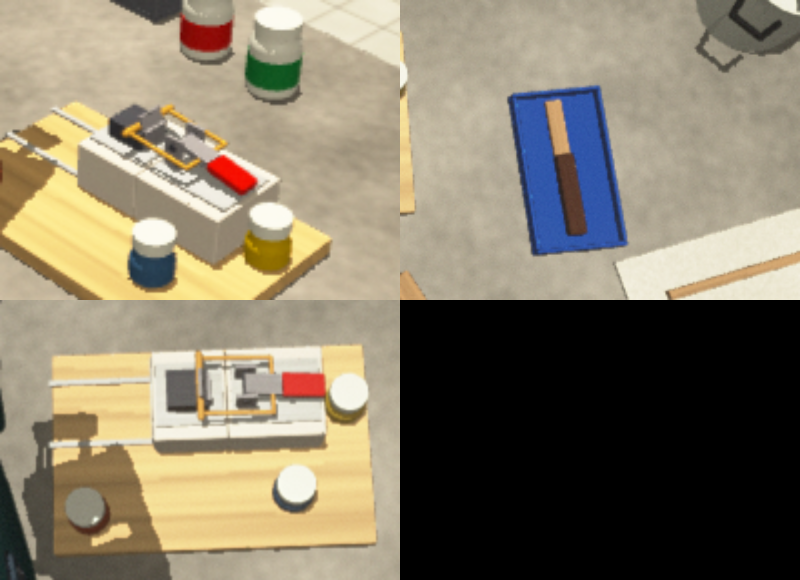

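The picture shows everything done. The knife lies flat in the tray (565,165), the loop is hooked on the keeper (130,130), and the red lever is down (235,175). The pots stand where they were. Handing in.

```bash
python3 -c "
from h import *
print(robot.close_job())"
```

```text
the job is handed in; nothing more can be done
None
```

The job is handed in at about 20 s: the knife is flat in the blue tray, the mould is shut with the loop hooked behind the keeper, the lever is down and holding past its toggle point, and the three pots are where they stood.

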